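# Put the worktop right for melting butter

## Robot

A 7-joint arm with a two-finger parallel gripper is mounted at the origin on the work surface. World frame = base frame: x ahead of the robot, y to its left, z up, the work surface at z = 0. Lengths are in m, angles in rad, forces in N, time in s.
With the tool pointing down it reaches from about 0.4 to 0.85 m from the base axis. Payload 4.5 kg.
Tool frame: the origin (TCP) lies on the mounting face of the last link; the fingertips stand 166 mm ahead of it and the grasp point (between the pads) lies 147 mm ahead of it; z points along the fingers, y is the line along which they close (so a half turn about z gives the same grasp; the last joint's range is limited). The gripper opens to 88 mm and grips with 3 to 60 N. Pads are 18 mm wide; open, the fingers measure 123 mm over their backs; the gripper's body (75 mm by 187 mm) begins 45 mm behind the grasp point.
Start: joints at [1.2, 0.689, -0.195, 1.565, 0.157, 0.902, -0.215], TCP at [0.246, -0.574, 0.405] pointing down, gripper open.
Joint ranges: [-3.01, 3.01], [-0.46, 2.08], [-1.47, 1.51], [0.13, 2.56], [-1, 4.14], [0.04, 2.09], [-2.66, 2.66]. Speed limits (rad/s): [2.57, 2.57, 3.14, 3.14, 3.14, 3.14, 3.14].

## Interface

Orientations are given as a unit quaternion [x, y, z, w].
In Python, from plant import r, snapshot gives the robot as it stands. The module is installed in compiled form; this text tells all that it offers.
- The arm moves only by the tool move_arm, never from a script. Its argument "rows" is a list of rows, each a list of 5 numbers: the shift along the tool's x, y, z in m, then the turn about the tool's z in rad, then the finger opening in m, from 0 to 0.0881. In form: [[dx, dy, dz, spin, claw], ...]. A call has 1 to 10 rows; each row shifts and turns the commanded pose from where the row before left it, along the tool's axes as they then stand; what a row does not reach is not made up. A row lasts 1/12 s, in which the tool goes at most 41.7 mm and 7.16 degrees, less where a joint would pass 70% of its speed; a pose out of reach is approached as far as the arm can. A call with a gripper value outside its range is refused whole. The fingers move at their own pace and stop on an object; "newtons" is the grip in N (left out, the last holds). Time passes only in rows, so rows that do not move let the fingers close. It gives the time, the measured TCP pose, the force, the opening and the grip force at its end, in the units of the state.
- r.get_state(): the state, without advancing time (a new reading comes with each control period).
- snapshot(name): name is "scene" or "top" or "wrist"; returns a dict with "color" (384x512x3 uint8, red, green, blue), "depth" (384x512 float32, m along the optical axis (not along the pixel's ray), 0 where there is no reading), "mtx" (3x3 intrinsics, pixels), "eye" and "orientation" of the camera in the world. Camera axes: x right, y up, looking along -z (the intrinsics and any distortion apply to the point x, -y, -z); pixel columns grow to the right and rows downward; lengths in m; the calibration is good to about 2 mm. A picture is of the moment at which its call begins.
- r.finish_job(): hands the job in; it is judged then, once.
The state is a dict: "clock": time; "q": joint angles; "qd": joint speeds; "joint_torque": joint torques, N m; "tool_pos": TCP position; "eef_rot": TCP orientation; "contact_force": force on the tool from outside, world axes, zero at the start; "moment": the same for the moment, N m; "opening": opening from 0.0 (shut) to 1.0 (fully open); "finger_force": force on a finger pad.
Only numpy, scipy, OpenCV 4.12 (cv2) and the standard library are available. Lean on these libraries where they do the work, as an engineer would, in place of code of your own. Each camera call takes 0.05 s, during which the arm holds its last target. There are 200 camera calls.

## Task

The little steel pot, the white ramekin and the enamel canister have been left in one another's places. Put the ramekin in the middle of the scale's pan, the canister in the middle of the round cork mat, and the pot in the middle of the hotplate's disc with its lid seated on it; the wooden board is free to set something on meanwhile. Keep the pot, ramekin and canister upright, set everything down without dropping it, and leave the blue mold and the utensil crock alone.

Things in the scene. Friction and masses are not known exactly. Their poses are not given: they have to be found in the camera images.
- pot_mid (a point): Small open stainless steel pot, 66 mm across outside, 60 inside, 66 mm tall; the point is on its axis half-way up (33 mm above the underside), z up. Straight handle, at most 13 mm thick, along its own -x axis from the wall (50 mm above the underside) to 115 mm from the axis (top there 65 mm above the underside), at the start roughly towards the robot. 0.22 kg. Starts in another thing's place.
- lid_knob (a point): The pot's lid, right way up on the bare worktop; the point is the centre of its black knob, 22 mm wide, 20 mm tall, on a 12 mm wide neck. Its steel disc, 74 mm across, has its top 21 mm and underside 25 mm below the point; below that a tapered plug, 48 mm wide, 38 at its foot (33 mm below the point), enters the pot. Seated, the point is 58 mm above pot_mid. About 70 g.
- dish_mid (a point): White ceramic ramekin, a small open straight-sided round dish with fluted sides, 66 mm across, 46 mm tall; the point is on its axis half-way up (23 mm above its underside), z up. Starts in one of the other things' places. About 0.18 kg.
- canister_mid (a point): Small cream enamel canister with a dark knob on its lid, the lid tight on (it does not come off). Body 66 mm across, lid edge 69 mm across and 64 to 70 mm above the underside, top of the 16 mm wide knob 84 mm above the underside; the point is on the axis half-way up (42 mm above the underside), z up. Starts in one of the other things' places. About 0.32 kg.
- hotplate_top (a point): Small white electric hotplate, switched off and cold, fixed, 160 x 160 mm housing 50 mm high with one round dark cooking disc 100 mm across in its middle and a black dial on its front (-x) side; the point is the centre of the disc's top face, 60 mm above the worktop, z up. The pot's place.
- scale_top (a point): White flat kitchen scale, fixed, 160 x 130 mm and 16 mm high, with a round aluminium pan 112 mm across and a black display strip along its front (-x) edge; the point is the centre of the pan's top face, 22 mm above the worktop (12 mm behind the middle of the housing), z up. The pan does not give. The ramekin's place.
- mat_top (a point): Round cork mat, fixed, 110 mm across and 8 mm thick; the point is the centre of its top face, z up. The canister's place.
- board_top (a point): Small wooden board, fixed, 160 mm (x) by 140 mm (y), 15 mm thick, bare at the start: a free spot; the point is the centre of its top face, z up.
- mold: Bystander: blue silicone slab mold with eight square cells, 200 x 120 mm, 28 mm high, on the worktop to the robot's right; origin at the centre of its underside. Leave it alone.
- crock: Bystander: white utensil crock 108 mm across and 135 mm high holding wooden spatulas that reach 260 mm, standing to the robot's left; origin at the centre of its underside. Leave it alone.
There are look-alikes about, which are no part of the job. Of the things that look like the part that bears canister_mid, the middle-sized one is meant.

How it is judged:
At the end, for the whole second after the job is handed in: The pot stands on the hotplate's disc, the ramekin on the scale's pan and the canister on the cork mat, each upright (within 0.1 rad), resting there and within 15 mm of the centre; the lid is seated flat on the pot's rim within 10 mm of its centre; all are released and at rest (horizontal distance between pot_mid and hotplate_top below 0.015 m and z of pot_mid in the frame of hotplate_top between 0.029 and 0.037 m and angle between each of pot_mid, lid_knob, dish_mid, canister_mid's own z axis and vertical below 0.1 rad and horizontal distance between lid_knob and pot_mid below 0.01 m and z of lid_knob in the frame of pot_mid between 0.054 and 0.061 m and horizontal distance between dish_mid and scale_top below 0.015 m and z of dish_mid in the frame of scale_top between 0.019 and 0.027 m and horizontal distance between canister_mid and mat_top below 0.015 m and z of canister_mid in the frame of mat_top between 0.038 and 0.046 m and linear speed of each of pot, lid, dish, canister below 0.02 m/s); the robot touches nothing.
It fails at once if the pot, the ramekin or the canister is tipped by more than 0.6 rad (angle between any of pot_mid, dish_mid, canister_mid's own z axis and vertical above 0.6 rad).
It fails at once if something is dropped (moves freely, out of the fingers, faster than 0.8 m/s, a fall of about 33 mm) ((linear speed of pot above 0.8 m/s and contact force between the fingers and pot below 0.2 N) or (linear speed of lid above 0.8 m/s and contact force between the fingers and lid below 0.2 N) or (linear speed of dish above 0.8 m/s and contact force between the fingers and dish below 0.2 N) or (linear speed of canister above 0.8 m/s and contact force between the fingers and canister below 0.2 N)).
It fails at once if the blue mold or the utensil crock is moved by more than 25 mm (distance of any of mold, crock from where it was at the start of the episode above 0.025 m).
It also fails if it takes over 120 s, if anything falls off the work surface, if the arm or the gripper's body presses on something with over 40 N, if the wrist force passes 120 N, or if a joint passes its speed limit or range.

## Working session

There is one attempt and no reset: what is moved stays moved. The work goes in short steps, Python scripts to look and compute and a tool call to move; the robot and the scene stay as the last step left them, time stands still between calls to the robot, and variables do not carry over. Pictures are saved under pics/ and viewed, at most 14 in all, crops included, and the job is handed in when it is done.

Besides the shell and the picture viewer there is one more tool, called after ">>>" as name(argument=value, ...), one argument or row to a line, values as JSON. move_arm: Moves the arm, as the interface text tells. Its arguments: {"type":"object","properties":{"rows":{"type":"array"},"newtons":{"type":"number"}},"required":["rows"]}

```bash
mkdir -p pics; cat > h.py <<'E'
import numpy as np, cv2
from scipy.spatial.transform import Rotation as R
from plant import r, snapshot
def cloud(s):
    d=s["depth"]; K=np.array(s["mtx"]); v,u=np.mgrid[:d.shape[0],:d.shape[1]]
    c=np.stack([(u-K[0,2])/K[0,0]*d,-(v-K[1,2])/K[1,1]*d,-d],-1)
    o=np.array(s["orientation"])
    M=o if o.shape==(3,3) else R.from_quat(o).as_matrix()
    P=c@M.T+np.array(s["eye"]); P[d==0]=np.nan
    return P
def save(s,n,box=None,f=1):
    im=s["color"][...,::-1]
    if box: u0,v0,u1,v1=box; im=im[v0:v1,u0:u1]
    cv2.imwrite(f"pics/{n}.png",cv2.resize(im,None,fx=f,fy=f,interpolation=cv2.INTER_CUBIC))
E
python3 - <<'E'
from h import *
print(r.get_state())
for n in("scene","top"):
    s=snapshot(n); save(s,n+"1",f=1.5); np.savez(n+"1.npz",P=cloud(s),c=s["color"]); print(n,s["eye"],s["orientation"],s["mtx"])
E
```

```text
{'clock': 0.0, 'q': array([ 1.19980225,  0.68998313, -0.19453454,  1.56630897,  0.15731457,
        0.90249809, -0.21506889]), 'qd': array([ 0.00099974,  0.00069146, -0.00154967,  0.00058915,  0.00057048,
       -0.00052021,  0.00022311]), 'joint_torque': array([-2.11090046e-04, -5.27561009e+01, -1.26720574e+00, -1.53425789e+01,
       -5.26550633e-02,  6.58483710e-03,  2.14143765e-04]), 'tool_pos': array([ 0.24600047, -0.57420678,  0.40392016]), 'eef_rot': array([ 9.79573465e-01,  2.01084596e-01, -2.43392579e-04, -8.68061440e-04]), 'contact_force': array([ 0.09727996, -0.06114661, -0.84935644]), 'moment': array([-0.01279051,  0.00434026,  0.04281647]), 'finger_force': 0.0, 'opening': 0.9985594741488348}
scene [ 1.50377072 -0.67923389  0.90111064] [0.40773066 0.23062349 0.42166282 0.77638199] [[500.0140278    0.         254.98663793]
 [  0.         500.0140278  196.16750553]
 [  0.           0.           1.        ]]
top [ 0.31995358 -0.03703402  1.66405818] [-0.03546743  0.03432823  0.71316519 -0.69925607] [[455.10770003   0.         255.86688988]
 [  0.         455.10770003 197.70413381]
 [  0.           0.           1.        ]]
```

View pics/scene1.png

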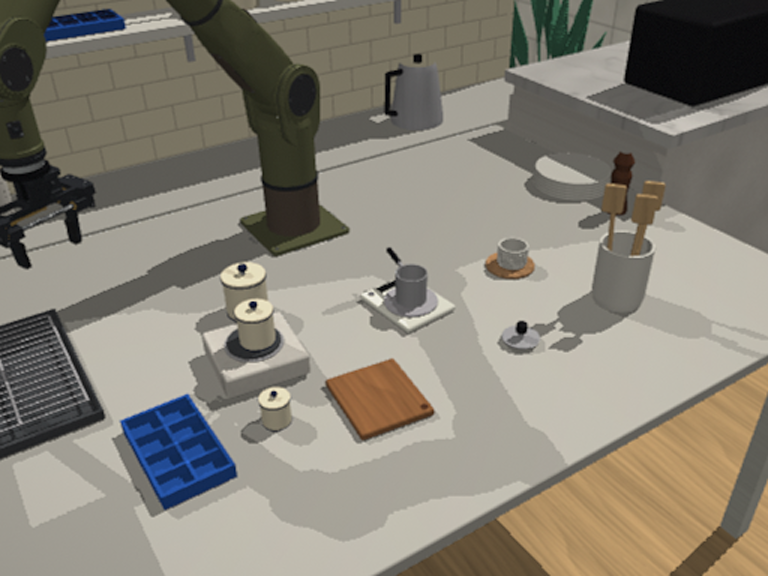

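View pics/top1.png

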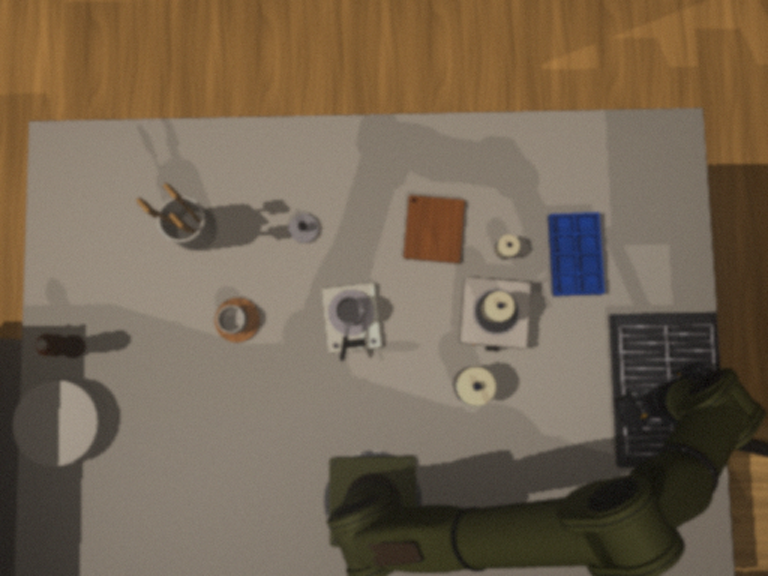

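Scene picture (×1.5): canister-like things are the large one at (245,290), one on the hotplate at (255,325) and a small one at (275,408). In the top view they are at (476,386), (498,306) and (509,245). The middle-sized one, on the hotplate, is the likely choice. The pot is on the scale (410,290), the ramekin on the mat (512,255), the lid at (520,335) and the board at (380,400).

```bash
cat > m1.py <<'E'
from h import *
T=np.load("top1.npz")["P"]; S=np.load("scene1.npz")["P"]
def seg(P,x,y,r,z0,z1):
    Q=P.reshape(-1,3); m=(np.hypot(Q[:,0]-x,Q[:,1]-y)<r)&(Q[:,2]>z0)&(Q[:,2]<z1); return Q[m]
def circ(Q):
    Q=Q.astype(np.float32)[:,:2]; h=cv2.convexHull(Q*1000)[:,0]; c,rr=cv2.minEnclosingCircle(Q*1000); return np.round(c,1),round(rr,1),len(Q)
def pix(u,v): return T[int(v/1.5),int(u/1.5)]
for n,u,v in [("big",476,386),("mid",498,306),("small",509,245),("pot",351,308),("ram",233,319),("lid",304,226),("board",434,228),("scalecorner",370,295),("hot",470,335),("mold",577,255),("crock",182,220),("mat",250,340),("table",300,400)]:
    p=pix(u,v); q=T[int(v/1.5)-10:int(v/1.5)+10,int(u/1.5)-10:int(u/1.5)+10,2]
    print(n,p.round(3),"zmax",np.nanmax(q).round(3))
E
python3 m1.py
python3 - <<'E'
from h import *
s=snapshot("scene"); save(s,"can",(130,160,300,300),4)
E
```

```text
big [ 0.268 -0.239  0.107] zmax 0.114
mid [ 0.444 -0.29   0.147] zmax 0.148
small [ 0.597 -0.334  0.065] zmax 0.069
pot [0.457 0.043 0.031] zmax 0.097
ram [0.439 0.332 0.014] zmax 0.062
lid [0.657 0.155 0.045] zmax 0.049
board [ 0.649 -0.161  0.017] zmax 0.026
scalecorner [ 0.49  -0.     0.016] zmax 0.095
hot [ 0.386 -0.237  0.048] zmax 0.064
mold [ 0.574 -0.504  0.026] zmax 0.032
crock [0.643 0.401 0.202] zmax 0.266
mat [0.387 0.294 0.004] zmax 0.059
table [ 0.24   0.172 -0.006] zmax 0.01
```

View pics/can.png

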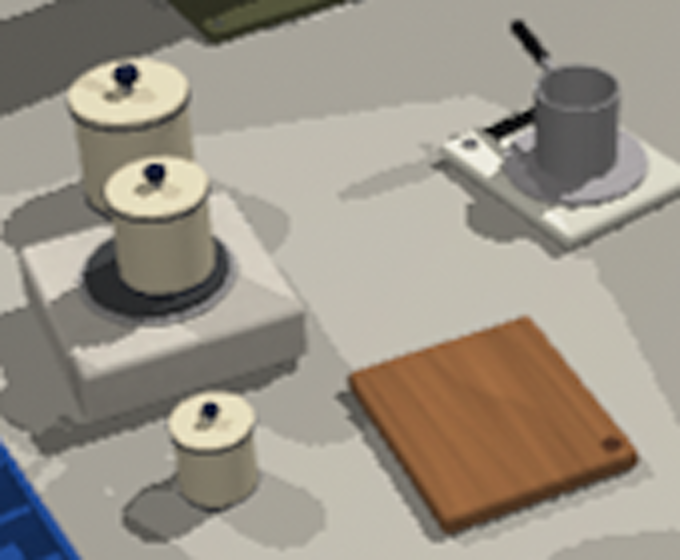

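The crop shows the middle-sized canister standing on the hotplate's disc. Its top is at z≈0.147, which fits 60+84 mm, so that is the one. Next I fit the places and things.

```bash
cat >> m1.py <<'E'
print("----")
def cfit(Q):
    h=cv2.convexHull((Q[:,:2]*1000).astype(np.float32))[:,0].astype(float)
    from scipy.optimize import least_squares
    f=least_squares(lambda p:np.hypot(h[:,0]-p[0],h[:,1]-p[1])-p[2],[*h.mean(0),35],loss="soft_l1",f_scale=2)
    return f.x.round(1),len(Q)
def rect(Q): return [np.round(a,1) for a in cv2.minAreaRect((Q[:,:2]*1000).astype(np.float32))]
for nm,P in(("top",T),("scene",S)):
    print(nm)
    for n,a in dict(can=(.444,-.28,.06,.118,.134),pot=(.47,.045,.055,.08,.1),ram=(.44,.33,.06,.046,.066),lid=(.655,.155,.06,.008,.026),knob=(.655,.155,.03,.032,.06),small=(.59,-.32,.06,.035,.052)).items():
        Q=seg(P,*a); print(n,cfit(Q) if len(Q)>5 else len(Q), Q[:,2].max().round(4))
    for n,a in dict(hot=(.44,-.28,.14,.035,.056),scale=(.47,.045,.14,.009,.02),board=(.64,-.14,.13,.009,.026)).items():
        print(n,rect(seg(P,*a)))
    Q=seg(P,.47,.045,.16,.055,.09); Q=Q[Q[:,0]<.43]; print("handle",len(Q),Q.mean(0).round(3),Q.min(0).round(3),Q.max(0).round(3))
    c=np.load(nm+"1.npz")["c"].astype(int); m=(c[...,0]-c[...,2]>35)&(np.hypot(P[...,0]-.44,P[...,1]-.33)<.09)&(P[...,2]<.014)
    print("mat",cfit(P[m]),P[m][:,2].mean())
E
python3 m1.py | sed -n '/----/,$p'
```

```text
----
top
can (array([ 447.2, -293.3,   34.1]), 280) 0.134
pot (array([448.1,  47.1,  32. ]), 55) 0.098
ram (array([435.4, 329.6,  32.6]), 82) 0.0616
lid (array([656.2, 165. ,  39. ]), 237) 0.0212
knob (array([659.6, 161.7,  10.1]), 28) 0.0494
small (array([ 598.8, -333. ,   25.7]), 63) 0.0518
hot [array([ 434.1, -298.4]), array([161. , 172.1]), np.float64(84.0)]
scale [array([462.1,  46.2]), array([265.5, 236.6]), np.float64(71.2)]
board [array([ 637.4, -128.7]), array([226.1, 221.2]), np.float64(73.4)]
handle 96 [0.379 0.058 0.081] [0.332 0.023 0.064] [0.428 0.072 0.09 ]
mat (array([435.9, 326.3,  56. ]), 378) 0.0070146829339728855
scene
can (array([ 451.1, -296.3,   34.4]), 336) 0.1338
pot (array([452.1,  43.8,  34.3]), 120) 0.0919
ram (array([438.9, 327.3,  34.3]), 100) 0.0572
lid (array([662.3, 158.9,  36.5]), 266) 0.0253
knob (array([662.4, 158.3,  10.8]), 44) 0.046
small (array([ 601.3, -336.2,   26.1]), 133) 0.0519
hot [array([ 413. , -299.2]), array([159.6, 229.5]), np.float64(84.3)]
scale [array([439.9,  42.4]), array([164.6, 133.4]), np.float64(4.7)]
board [array([ 653.7, -162.7]), array([141.5, 165.8]), np.float64(83.4)]
handle 159 [0.404 0.053 0.076] [0.335 0.024 0.055] [0.43  0.073 0.09 ]
mat (array([456.9, 332.4,  71.7]), 276) -0.05653647783594789
```

>>> move_arm(
  rows=[
    [0,0,0,0.101,0.088],
    [0,0,0,0.101,0.088],
    [0,0,0,0.101,0.088],
    [0,0,0,0.1025,0.088],
    [0.02,-0.028,0,0,0.088],
    [0.02,-0.028,0,0,0.088],
    [0.02,-0.028,0,0,0.088],
    [0.02,-0.028,0,0,0.088],
    [0.02,-0.028,0,0,0.088],
    [0,0,0,0,0.088],
  ],
  newtons=25,
)

```text
clock: 0.98
tool_pos: [0.3517, -0.428, 0.4046]
eef_rot: [1.0, 0.005, 0.002, -0.003]
contact_force: [0.4, 1.2, -0.1]
opening: 1.002
finger_force: 0.0
```

```bash
cat >> h.py <<'E'
def st():
    s=r.get_state(); M=R.from_quat(s["eef_rot"]).as_matrix(); print("t",round(s["clock"],2),"tcp",s["tool_pos"].round(4),"yaw",round(float(np.arctan2(M[1,0],M[0,0])),3),"tilt",M[:2,2].round(4),"open",round(s["opening"]*.0881,4),"F",s["contact_force"].round(1),"ff",s["finger_force"],"q",s["q"].round(2))
E
python3 - <<'E'
from h import *
st(); s=snapshot("wrist"); save(s,"w1",f=1.2); print(s["eye"],R.from_quat(s["orientation"]).as_matrix().round(2)); P=cloud(s); np.savez("w1.npz",P=P)
E
```

```text
t 0.98 tcp [ 0.3517 -0.428   0.4046] yaw 0.011 tilt [0.0032 0.0056] open 0.0883 F [ 0.4  1.2 -0.1] ff 0.0 q [ 0.84  0.59 -0.07  1.79  0.05  0.77 -0.81]
[ 0.43515706 -0.42485906  0.38332932] [[ 0.01  0.95  0.32]
 [-1.    0.01 -0.  ]
 [-0.   -0.32  0.95]]
```

View pics/w1.png

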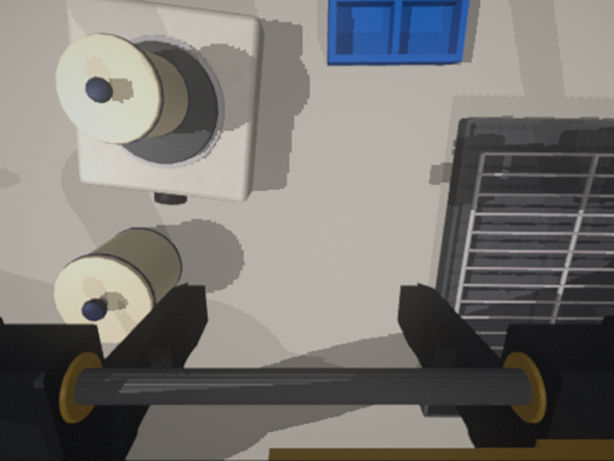

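The wrist view shows the canister on the disc at (108,90) and the hotplate with its dial at (170,197). I measure the canister and hotplate from this nearer view.

```bash
cat >> h.py <<'E'
from scipy.optimize import least_squares
def seg(P,x,y,r,z0,z1):
    Q=P.reshape(-1,3); m=(np.hypot(Q[:,0]-x,Q[:,1]-y)<r)&(Q[:,2]>z0)&(Q[:,2]<z1); return Q[m]
def cfit(Q):
    h=cv2.convexHull((Q[:,:2]*1000).astype(np.float32))[:,0].astype(float)
    f=least_squares(lambda p:np.hypot(h[:,0]-p[0],h[:,1]-p[1])-p[2],[*h.mean(0),35],loss="soft_l1",f_scale=2)
    return f.x.round(1),len(Q)
def rect(Q): return [np.round(a,1) for a in cv2.minAreaRect((Q[:,:2]*1000).astype(np.float32))]
E
python3 - <<'E'
from h import *
P=np.load("w1.npz")["P"]
Q=seg(P,.45,-.295,.05,.12,.135); print("can",cfit(Q),np.median(Q[:,2]))
Q=seg(P,.45,-.295,.013,.137,.16); print("knob",Q.mean(0),Q.max(0))
Q=seg(P,.44,-.295,.14,.035,.055); print("house",rect(Q),Q.min(0),Q.max(0),np.median(Q[:,2]))
Q=seg(P,.44,-.295,.07,.057,.066); print("disc",cfit(Q))
E
```

```text
can (array([ 447.8, -294.9,   34.7]), 6056) 0.12812425054913504
knob [ 0.44779382 -0.29579807  0.1413831 ] [ 0.45573395 -0.28707168  0.14402962]
house [array([ 410.4, -297.4]), array([159.1, 220.2]), np.float64(83.9)] [ 0.30281986 -0.38727764  0.03502191] [ 0.52156603 -0.21447361  0.05497745] 0.04813831981015146
disc (array([ 440.2, -300.3,   49.2]), 3107)
```

>>> move_arm(
  rows=[
    [0.024,-0.033,0,0.011,0.088],
    [0.024,-0.033,0,0,0.088],
    [0.024,-0.033,0,0,0.088],
    [0.024,-0.033,0,0,0.088],
    [0,0,0.028,0,0.088],
    [0,0,0.028,0,0.088],
    [0,0,0.028,0,0.088],
    [0,0,0,0,0.088],
  ],
)

```text
clock: 1.7
tool_pos: [0.4416, -0.3033, 0.3165]
eef_rot: [1.0, -0.006, -0.004, -0.002]
contact_force: [-0.3, 0.5, 0.5]
opening: 1.0
finger_force: 0.0
```

```bash
python3 -c "from h import *;st()"
```

```text
t 1.7 tcp [ 0.4416 -0.3033  0.3165] yaw -0.012 tilt [-0.0082  0.0038] open 0.0881 F [-0.3  0.5  0.5] ff 0.0 q [ 0.54  0.7  -0.03  1.92  0.05  0.53 -1.11]
```

>>> move_arm(
  rows=[
    [0,0,0,0,0.088],
    [0,0,0,0,0.088],
  ],
)

```text
clock: 1.87
tool_pos: [0.4435, -0.3045, 0.3218]
eef_rot: [1.0, -0.007, 0.001, 0.001]
contact_force: [0.5, 0.0, 0.5]
opening: 1.001
finger_force: 0.0
```

```bash
python3 -c "from h import *;st()"
```

```text
t 1.87 tcp [ 0.4435 -0.3045  0.3218] yaw -0.013 tilt [ 0.0012 -0.0013] open 0.0882 F [0.5 0.  0.5] ff 0.0 q [ 0.54  0.7  -0.03  1.91  0.04  0.53 -1.11]
```

>>> move_arm(
  rows=[
    [0.0045,-0.0095,0,-0.013,0.088],
    [0,0,0,0,0.088],
    [0,0,0,0,0.088],
    [0,0,0.018,0,0.088],
    [0,0,0.018,0,0.088],
    [0,0,0.018,0,0.088],
    [0,0,0.017,0,0.088],
    [0,0,0,0,0.088],
    [0,0,0,0,0.088],
  ],
)

```text
clock: 2.62
tool_pos: [0.448, -0.294, 0.2498]
eef_rot: [1.0, 0.001, -0.0, -0.0]
contact_force: [0.4, -0.9, -0.3]
opening: 0.994
finger_force: 0.0
```

```bash
python3 -c "from h import *;st()"
```

```text
t 2.62 tcp [ 0.448  -0.294   0.2498] yaw 0.001 tilt [-0.0007  0.0002] open 0.0876 F [ 0.4 -0.9 -0.3] ff 0.0 q [ 0.51  0.82 -0.03  1.96  0.06  0.37 -1.13]
```

>>> move_arm(
  rows=[
    [0,0,0,0,0.05],
    [0,0,0,0,0.05],
    [0,0,0,0,0.05],
    [0,0,0,0,0.05],
    [0,0,0,0,0.05],
    [0,0,0,0,0.05],
    [0,0,-0.01,0,0.05],
    [0,0,-0.02,0,0.05],
    [0,0,-0.02,0,0.05],
    [0,0,0,0,0.05],
  ],
  newtons=25,
)

```text
clock: 3.45
tool_pos: [0.4486, -0.294, 0.3026]
eef_rot: [1.0, 0.001, 0.002, 0.001]
contact_force: [1.0, -1.9, -3.9]
opening: 0.773
finger_force: 25.0
```

```bash
python3 -c "from h import *;st()"
```

```text
t 3.45 tcp [ 0.4486 -0.294   0.3026] yaw 0.002 tilt [ 0.0039 -0.0017] open 0.0681 F [ 1.  -1.9 -3.9] ff 24.999975934624672 q [ 0.52  0.73 -0.03  1.93  0.05  0.48 -1.12]
```

>>> move_arm(
  rows=[
    [0.015,-0.01,0,0,0.05],
    [0.027,-0.018,0,0,0.05],
    [0.027,-0.018,0,0,0.05],
    [0.027,-0.018,0,0,0.05],
    [0.027,-0.018,0,0,0.05],
    [0.027,-0.018,0,0,0.05],
    [0.027,-0.018,0,0,0.05],
    [0.02,-0.014,0,0,0.05],
    [0,0,0,0,0.05],
    [0,0,0,0,0.05],
  ],
)

```text
clock: 4.28
tool_pos: [0.6453, -0.1589, 0.2979]
eef_rot: [1.0, 0.003, -0.001, -0.001]
contact_force: [-0.5, -0.1, -4.8]
opening: 0.767
finger_force: 25.0
```

```bash
python3 - <<'E'
from h import *
st()
s=snapshot("scene"); P=cloud(s); save(s,"s2",f=1.2)
Q=seg(P,.44,-.3,.065,.057,.066); print("disc",cfit(Q))
E
```

```text
t 4.28 tcp [ 0.6453 -0.1589  0.2979] yaw 0.005 tilt [-0.0022  0.0022] open 0.0676 F [-0.5 -0.1 -4.8] ff 24.99995693564415 q [ 0.17  0.87  0.01  1.53 -0.02  0.75 -1.38]
disc (array([ 443.5, -301.1,   49.6]), 564)
```

View pics/s2.png

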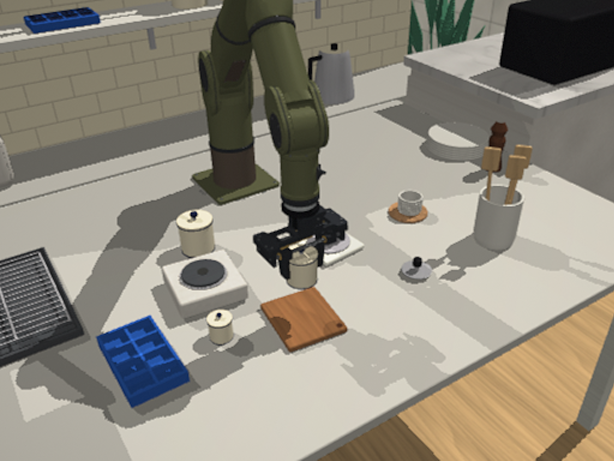

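The canister hangs upright over the board at about (302,265), and the disc is bare at (203,272). I lower it onto the board.

>>> move_arm(
  rows=[
    [0,0,0.02,0,0.05],
    [0,0,0.02,0,0.05],
    [0,0,0.02,0,0.05],
    [0,0,0.015,0,0.05],
    [0,0,0.01,0,0.05],
    [0,0,0.004,0,0.05],
    [0,0,0.002,0,0.05],
    [0,0,0,0,0.05],
    [0,0,0,0,0.05],
  ],
)

```text
clock: 5.08
tool_pos: [0.6452, -0.162, 0.2096]
eef_rot: [1.0, 0.001, 0.001, 0.0]
contact_force: [0.6, -0.1, -4.2]
opening: 0.771
finger_force: 25.0
```

```bash
python3 -c "from h import *;st()"
```

```text
t 5.08 tcp [ 0.6452 -0.162   0.2096] yaw 0.001 tilt [ 0.0016 -0.0005] open 0.0679 F [ 0.6 -0.1 -4.2] ff 25.000029355287552 q [ 0.17  0.99  0.01  1.56 -0.02  0.59 -1.38]
```

>>> move_arm(
  rows=[
    [0,0,0.003,0,0.05],
    [0,0,0.002,0,0.05],
    [0,0,0,0,0.05],
    [0,0,0,0,0.05],
  ],
)

```text
clock: 5.42
tool_pos: [0.6457, -0.162, 0.206]
eef_rot: [1.0, 0.001, 0.002, 0.0]
contact_force: [-1.5, 0.0, 6.2]
opening: 0.772
finger_force: 25.0
```

```bash
python3 -c "from h import *;st()"
```

```text
t 5.42 tcp [ 0.6457 -0.162   0.206 ] yaw 0.001 tilt [ 0.0031 -0.0008] open 0.0681 F [-1.5  0.   6.2] ff 25.0009772926569 q [ 0.17  1.    0.01  1.56 -0.02  0.58 -1.38]
```

>>> move_arm(
  rows=[
    [0,0,0,0,0.088],
    [0,0,0,0,0.088],
    [0,0,0,0,0.088],
    [0,0,0,0,0.088],
    [0,0,-0.02,0,0.088],
    [0,0,-0.035,0,0.088],
    [0,0,-0.035,0,0.088],
    [0,0,-0.035,0,0.088],
    [0,0,-0.03,0,0.088],
  ],
)

```text
clock: 6.17
tool_pos: [0.645, -0.1618, 0.3611]
eef_rot: [1.0, 0.001, 0.001, 0.0]
contact_force: [1.1, 0.1, -0.0]
opening: 0.995
finger_force: 0.0
```

>>> move_arm(
  rows=[
    [-0.027,-0.025,0,0,0.088],
    [-0.027,-0.025,0,0,0.088],
    [-0.027,-0.025,0,0,0.088],
    [-0.027,-0.025,0,0,0.088],
    [-0.027,-0.025,0,0,0.088],
    [-0.027,-0.025,0,0,0.088],
    [-0.027,-0.025,0,0,0.088],
    [-0.027,-0.025,0,0,0.088],
    [0,0,0,0,0.088],
    [0,0,0,0,0.088],
  ],
)

```text
clock: 7.0
tool_pos: [0.4277, 0.0393, 0.3589]
eef_rot: [1.0, 0.003, -0.0, -0.0]
contact_force: [0.3, -0.2, -0.6]
opening: 1.0
finger_force: 0.0
```

```bash
python3 - <<'E'
from h import *
st()
s=snapshot("wrist"); P=cloud(s); save(s,"w2",f=1.2); np.savez("w2.npz",P=P)
Q=seg(P,.45,.046,.055,.078,.1); print("pot",cfit(Q),Q[:,2].max())
Q=seg(P,.45,.046,.16,.055,.095); Q=Q[Q[:,0]<.40];
if len(Q):
  print("handle",len(Q),Q.mean(0),Q.min(0),cv2.fitLine((Q[:,:2]*1000).astype(np.float32),cv2.DIST_L2,0,.01,.01).ravel())
Q=seg(P,.45,.046,.12,.01,.0185); print("scale",rect(Q),Q.min(0),Q.max(0))
Q=seg(P,.45,.046,.065,.0195,.027); print("pan",cfit(Q))
E
```

```text
t 7.0 tcp [0.4277 0.0393 0.3589] yaw 0.005 tilt [-0.0006  0.0003] open 0.0881 F [ 0.3 -0.2 -0.6] ff 0.0 q [-0.23  0.53  0.05  2.19 -0.06  0.42 -1.7 ]
pot (array([447.3,  47. ,  33.5]), 1105) 0.0885852221624035
handle 761 [0.36753152 0.06033597 0.08081485] [0.3328065  0.05112399 0.07419438] [ 9.8649824e-01 -1.6377182e-01  3.6753152e+02  6.0335972e+01]
scale [array([437.,  45.]), array([158.8, 129.6]), np.float64(5.6)] [ 0.35271767 -0.02559602  0.01000778] [0.52167307 0.11634414 0.01848879]
pan (array([448.7,  46.1,  55.4]), 5398)
```

View pics/w2.png

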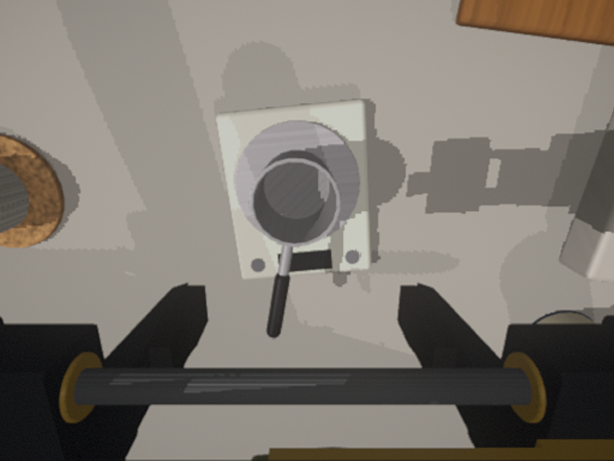

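The view shows the pot at (295,200), its handle running to (275,330), the pan around it, and nothing else near the fingers' way. The fits put the pot at (447,47) and the pan at (449,46).

>>> move_arm(
  rows=[
    [0.0195,-0.0077,0,0.005,0.088],
    [0,0,0.02,0,0.088],
    [0,0,0.025,0,0.088],
    [0,0,0.025,0,0.088],
    [0,0,0,0,0.088],
    [0,0,0,0,0.088],
  ],
)

```text
clock: 7.55
tool_pos: [0.4488, 0.0446, 0.2881]
eef_rot: [1.0, -0.003, -0.001, 0.0]
contact_force: [0.4, 0.3, 0.2]
opening: 0.999
finger_force: 0.0
```

```bash
python3 -c "from h import *;st()"
```

```text
t 7.55 tcp [0.4488 0.0446 0.2881] yaw -0.006 tilt [-0.0015 -0.001 ] open 0.088 F [0.4 0.3 0.2] ff 0.0 q [-0.22  0.69  0.03  2.19 -0.07  0.26 -1.71]
```

>>> move_arm(
  rows=[
    [-0.001,-0.0025,0.01,-0.006,0.088],
    [0,0,0.02,0,0.088],
    [0,0,0.02,0,0.088],
    [0,0,0.02,0,0.088],
    [0,0,0.009,0,0.088],
    [0,0,0,0,0.088],
    [0,0,0,0,0.088],
  ],
)

```text
clock: 8.13
tool_pos: [0.4477, 0.0479, 0.2105]
eef_rot: [1.0, 0.001, 0.001, 0.0]
contact_force: [0.3, -0.1, 0.4]
opening: 1.0
finger_force: 0.0
```

```bash
python3 -c "from h import *;st()"
```

```text
t 8.13 tcp [0.4477 0.0479 0.2105] yaw 0.002 tilt [ 0.0011 -0.0002] open 0.0881 F [ 0.3 -0.1  0.4] ff 0.0 q [-0.21  0.86  0.01  2.22 -0.07  0.06 -1.71]
```

>>> move_arm(
  rows=[
    [0,0,0,0,0.05],
    [0,0,0,0,0.05],
    [0,0,0,0,0.05],
    [0,0,0,0,0.05],
    [0,0,0,0,0.05],
    [0,0,0,0,0.05],
    [0,0,-0.01,0,0.05],
    [0,0,-0.03,0,0.05],
    [0,0,-0.03,0,0.05],
    [0,0,-0.025,0,0.05],
  ],
  newtons=20,
)

```text
clock: 8.97
tool_pos: [0.4467, 0.0484, 0.3065]
eef_rot: [1.0, 0.001, -0.0, -0.0]
contact_force: [0.8, 0.2, -3.1]
opening: 0.738
finger_force: 20.0
```

```bash
python3 -c "from h import *;st()"
```

```text
t 8.97 tcp [0.4467 0.0484 0.3065] yaw 0.003 tilt [-0.0005  0.0003] open 0.0651 F [ 0.8  0.2 -3.1] ff 20.024815858196234 q [-0.23  0.65  0.03  2.18 -0.07  0.31 -1.71]
```

>>> move_arm(
  rows=[
    [0,0.02,0,0,0.05],
    [0,0.035,0,0,0.05],
    [0,0.037,0,0,0.05],
    [0,0.037,0,0,0.05],
    [-0.003,0.037,0,0,0.05],
    [-0.003,0.037,0,0,0.05],
    [0,0.037,0,0,0.05],
    [0,0.037,0,0,0.05],
    [0,0.037,0,0,0.05],
    [0,0.035,0,0,0.05],
  ],
)

```text
clock: 9.8
tool_pos: [0.4411, -0.3027, 0.3052]
eef_rot: [1.0, 0.001, -0.0, -0.0]
contact_force: [0.9, 0.9, -2.5]
opening: 0.737
finger_force: 20.0
```

>>> move_arm(
  rows=[
    [0,0,0,0,0.05],
    [0,0,0,0,0.05],
    [0,0,0,0,0.05],
  ],
)

```text
clock: 10.05
tool_pos: [0.4416, -0.2999, 0.3048]
eef_rot: [1.0, 0.001, -0.0, -0.001]
contact_force: [-0.3, 0.0, -2.6]
opening: 0.737
finger_force: 20.0
```

```bash
python3 -c "from h import *;st()"
```

```text
t 10.05 tcp [ 0.4416 -0.2999  0.3048] yaw 0.003 tilt [-0.0007  0.0013] open 0.0649 F [-0.3  0.  -2.6] ff 20.024934445973486 q [ 0.56  0.72 -0.09  1.93  0.12  0.49 -1.18]
```

>>> move_arm(
  rows=[
    [0,0,0.012,0,0.05],
    [0,0,0.015,0,0.05],
    [0,0,0.012,0,0.05],
    [0,0,0.008,0,0.05],
    [0,0,0.004,0,0.05],
    [0,0,0.003,0,0.05],
    [0,0,0,0,0.05],
    [0,0,0,0,0.05],
    [0,0,0,0,0.05],
  ],
)

```text
clock: 10.8
tool_pos: [0.4421, -0.3008, 0.2513]
eef_rot: [1.0, 0.001, 0.0, 0.0]
contact_force: [0.5, 0.2, -3.2]
opening: 0.736
finger_force: 20.0
```

```bash
python3 -c "from h import *;st()"
```

```text
t 10.8 tcp [ 0.4421 -0.3008  0.2513] yaw 0.002 tilt [ 0.0008 -0.0005] open 0.0648 F [ 0.5  0.2 -3.2] ff 20.024725953117013 q [ 0.55  0.81 -0.07  1.96  0.14  0.37 -1.19]
```

>>> move_arm(
  rows=[
    [0,0,0.002,0,0.05],
    [0,0,0.001,0,0.05],
    [0,0,0,0,0.05],
    [0,0,0,0,0.05],
  ],
)

```text
clock: 11.13
tool_pos: [0.4421, -0.3009, 0.2486]
eef_rot: [1.0, 0.001, 0.001, 0.0]
contact_force: [-1.5, 0.4, 5.7]
opening: 0.735
finger_force: 20.0
```

```bash
python3 -c "from h import *;st()"
```

```text
t 11.13 tcp [ 0.4421 -0.3009  0.2486] yaw 0.002 tilt [ 0.0011 -0.0007] open 0.0647 F [-1.5  0.4  5.7] ff 19.973611665627686 q [ 0.55  0.82 -0.07  1.96  0.14  0.36 -1.19]
```

>>> move_arm(
  rows=[
    [0,0,0,0,0.088],
    [0,0,0,0,0.088],
    [0,0,0,0,0.088],
    [0,0,0,0,0.088],
    [0,0,-0.02,0,0.088],
    [0,0,-0.035,0,0.088],
    [0,0,-0.035,0,0.088],
    [0,-0.02,-0.02,0,0.088],
    [0,-0.038,0,0,0.088],
    [0,-0.038,0,0,0.088],
  ],
)

```text
clock: 11.97
tool_pos: [0.4418, -0.2052, 0.3592]
eef_rot: [1.0, -0.001, 0.002, 0.001]
contact_force: [0.2, 0.9, -0.0]
opening: 1.001
finger_force: 0.0
```

>>> move_arm(
  rows=[
    [0,-0.04,0,0,0.088],
    [0,-0.04,0,0,0.088],
    [0,-0.04,0,0,0.088],
    [0,-0.04,0,0,0.088],
    [0,-0.04,0,0,0.088],
    [0,-0.04,0,0,0.088],
    [0,-0.04,0,0,0.088],
    [0,-0.04,0,0,0.088],
    [0,-0.04,0,0,0.088],
    [0,-0.04,0,0,0.088],
  ],
)

```text
clock: 12.8
tool_pos: [0.4403, 0.1973, 0.3577]
eef_rot: [1.0, 0.001, -0.0, 0.0]
contact_force: [1.7, 0.6, 0.0]
opening: 0.997
finger_force: 0.0
```

>>> move_arm(
  rows=[
    [-0.01,-0.04,0,0,0.088],
    [-0.01,-0.04,0,0,0.088],
    [0,-0.03,0,0,0.088],
    [0,0,0,0,0.088],
    [0,0,0,0,0.088],
  ],
)

```text
clock: 13.22
tool_pos: [0.4198, 0.307, 0.3574]
eef_rot: [1.0, 0.003, -0.0, -0.0]
contact_force: [-0.2, -1.8, -0.4]
opening: 1.0
finger_force: 0.0
```

```bash
python3 - <<'E'
from h import *
st()
s=snapshot("wrist"); P=cloud(s); save(s,"w3",f=1.2); np.savez("w3.npz",P=P)
Q=seg(P,.437,.329,.055,.046,.066); print("ram",cfit(Q),Q[:,2].max())
Q=seg(P,.437,.329,.08,.004,.02); print("mat",cfit(Q),np.median(Q[:,2]))
E
```

```text
t 13.22 tcp [0.4198 0.307  0.3574] yaw 0.006 tilt [-0.0001  0.0005] open 0.0881 F [-0.2 -1.8 -0.4] ff 0.0 q [-0.76  0.62  0.07  1.94 -0.07  0.58 -2.21]
ram (array([436.3, 329.8,  32.6]), 961) 0.05495054408797034
mat (array([437.1, 324.4,  54.5]), 5703) 0.0069476086496429446
```

View pics/w3.png

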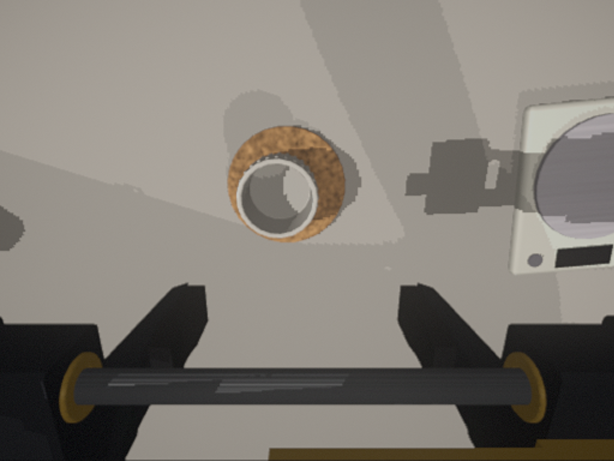

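The ramekin is at (277,195) on the mat, near (288,183). Its rim fits at (436,330) and z 0.055, the mat at (437,325).

>>> move_arm(
  rows=[
    [0.0165,-0.0228,0,0.005,0.088],
    [0,0,0.025,0,0.088],
    [0,0,0.035,0,0.088],
    [0,0,0.03,0,0.088],
    [0,0,0,0,0.088],
    [0,0,0,0,0.088],
    [0,0,0,0,0.088],
  ],
)

```text
clock: 13.85
tool_pos: [0.4379, 0.327, 0.269]
eef_rot: [1.0, -0.002, 0.001, -0.0]
contact_force: [-0.1, -0.0, -0.4]
opening: 0.998
finger_force: 0.0
```

```bash
python3 -c "from h import *;st()"
```

```text
t 13.85 tcp [0.4379 0.327  0.269 ] yaw -0.005 tilt [0.0014 0.0001] open 0.0879 F [-0.1 -0.  -0.4] ff 0.0 q [-0.76  0.79  0.05  1.92 -0.09  0.43 -2.22]
```

>>> move_arm(
  rows=[
    [-0.0015,-0.003,0.01,-0.005,0.088],
    [0,0,0.02,0,0.088],
    [0,0,0.02,0,0.088],
    [0,0,0.018,0,0.088],
    [0,0,0.009,0,0.088],
    [0,0,0,0,0.088],
    [0,0,0,0,0.088],
    [0,0,0,0,0.088],
  ],
)

```text
clock: 14.52
tool_pos: [0.4359, 0.3313, 0.1918]
eef_rot: [1.0, 0.001, 0.001, -0.001]
contact_force: [-0.5, 0.5, 0.2]
opening: 1.0
finger_force: 0.0
```

```bash
python3 -c "from h import *;st()"
```

```text
t 14.52 tcp [0.4359 0.3313 0.1918] yaw 0.002 tilt [0.0018 0.0012] open 0.0881 F [-0.5  0.5  0.2] ff 0.0 q [-0.75  0.93  0.03  1.94 -0.09  0.27 -2.22]
```

>>> move_arm(
  rows=[
    [0,0,0,0,0.05],
    [0,0,0,0,0.05],
    [0,0,0,0,0.05],
    [0,0,0,0,0.05],
    [0,0,0,0,0.05],
    [0,0,0,0,0.05],
    [0,0,-0.01,0,0.05],
    [0,0,-0.03,0,0.05],
    [0,0,-0.03,0,0.05],
    [0,0,-0.02,0,0.05],
  ],
  newtons=20,
)

```text
clock: 15.35
tool_pos: [0.4356, 0.3313, 0.2831]
eef_rot: [1.0, 0.001, 0.001, -0.001]
contact_force: [0.7, -0.0, -0.6]
opening: 0.739
finger_force: 20.0
```

```bash
python3 -c "from h import *;st()"
```

```text
t 15.35 tcp [0.4356 0.3313 0.2831] yaw 0.003 tilt [0.0013 0.0013] open 0.0651 F [ 0.7 -0.  -0.6] ff 20.010725680331234 q [-0.77  0.77  0.05  1.91 -0.08  0.46 -2.22]
```

>>> move_arm(
  rows=[
    [0.002,0.02,0,0,0.05],
    [0.002,0.035,0,0,0.05],
    [0.002,0.036,0,0,0.05],
    [0.002,0.036,0,0,0.05],
    [0.002,0.036,0,0,0.05],
    [0.002,0.036,0,0,0.05],
    [0.001,0.036,0,0,0.05],
    [0,0.03,0,0,0.05],
    [0,0.02,0,0,0.05],
    [0,0,0,0,0.05],
  ],
)

```text
clock: 16.18
tool_pos: [0.4488, 0.041, 0.2812]
eef_rot: [1.0, -0.003, -0.0, 0.002]
contact_force: [0.3, -0.2, -1.6]
opening: 0.737
finger_force: 20.0
```

>>> move_arm(
  rows=[
    [0,0,0,0,0.05],
    [0,0,0,0,0.05],
  ],
)

```text
clock: 16.35
tool_pos: [0.4494, 0.0471, 0.281]
eef_rot: [1.0, 0.002, 0.0, -0.001]
contact_force: [-1.4, 0.2, -1.1]
opening: 0.735
finger_force: 20.0
```

```bash
python3 -c "from h import *;st()"
```

```text
t 16.35 tcp [0.4494 0.0471 0.281 ] yaw 0.004 tilt [0.0009 0.0011] open 0.0648 F [-1.4  0.2 -1.1] ff 20.010882278729696 q [-0.19  0.71 -0.03  2.19  0.08  0.25 -1.85]
```

>>> move_arm(
  rows=[
    [0,0,0.015,0,0.05],
    [0,0,0.02,0,0.05],
    [0,0,0.018,0,0.05],
    [0,0,0.01,0,0.05],
    [0,0,0.005,0,0.05],
    [0,0,0.003,0,0.05],
    [0,0,0.002,0,0.05],
    [0,0,0,0,0.05],
    [0,0,0,0,0.05],
    [0,0,0,0,0.05],
  ],
)

```text
clock: 17.18
tool_pos: [0.4493, 0.046, 0.2083]
eef_rot: [1.0, 0.001, 0.001, -0.0]
contact_force: [0.2, -1.1, -1.6]
opening: 0.736
finger_force: 20.0
```

```bash
python3 -c "from h import *;st()"
```

```text
t 17.18 tcp [0.4493 0.046  0.2083] yaw 0.002 tilt [0.0011 0.0001] open 0.0648 F [ 0.2 -1.1 -1.6] ff 20.010592086764518 q [-0.2   0.86 -0.01  2.22  0.09  0.06 -1.86]
```

>>> move_arm(
  rows=[
    [0,0,0.002,0,0.05],
    [0,0,0.001,0,0.05],
    [0,0,0,0,0.05],
    [0,0,0,0,0.05],
  ],
)

```text
clock: 17.52
tool_pos: [0.4493, 0.046, 0.2052]
eef_rot: [1.0, 0.001, 0.001, -0.0]
contact_force: [-0.0, 0.1, 6.5]
opening: 0.736
finger_force: 19.9
```

```bash
python3 -c "from h import *;st()"
```

```text
t 17.52 tcp [0.4493 0.046  0.2052] yaw 0.002 tilt [0.0011 0.0001] open 0.0648 F [-0.   0.1  6.5] ff 19.941858895181213 q [-0.2   0.87 -0.01  2.22  0.1   0.05 -1.87]
```

>>> move_arm(
  rows=[
    [0,0,0,0,0.088],
    [0,0,0,0,0.088],
    [0,0,0,0,0.088],
    [0,0,0,0,0.088],
    [0,0,-0.02,0,0.088],
    [0,0,-0.035,0,0.088],
    [0,0,-0.035,0,0.088],
    [0,0,-0.035,0,0.088],
    [0,0,-0.03,0,0.088],
    [0,0,0,0,0.088],
  ],
)

```text
clock: 18.35
tool_pos: [0.4503, 0.0461, 0.3643]
eef_rot: [1.0, 0.001, 0.005, -0.001]
contact_force: [0.7, 0.2, 0.1]
opening: 0.996
finger_force: 0.0
```

>>> move_arm(
  rows=[
    [0.015,0.016,0,0,0.088],
    [0.026,0.028,0,0,0.088],
    [0.026,0.028,0,0,0.088],
    [0.026,0.028,0,0,0.088],
    [0.026,0.028,0,0,0.088],
    [0.026,0.028,0,0,0.088],
    [0.026,0.028,0,0,0.088],
    [0.025,0.024,0,0,0.088],
    [0,0,0,0,0.088],
    [0,0,0,0,0.088],
  ],
)

```text
clock: 19.18
tool_pos: [0.6457, -0.1634, 0.358]
eef_rot: [1.0, -0.0, -0.001, 0.0]
contact_force: [-0.1, 1.3, 0.2]
opening: 0.999
finger_force: 0.0
```

```bash
python3 - <<'E'
from h import *
st()
s=snapshot("wrist"); P=cloud(s); np.savez("w4.npz",P=P)
Q=seg(P,.646,-.162,.05,.074,.09); print("can",cfit(Q),Q[:,2].max())
s=snapshot("scene"); save(s,"s3",(80,120,420,330),2)
P=cloud(s); Q=seg(P,.447,.045,.05,.06,.075);print("dish rim",cfit(Q)); Q=seg(P,.447,-.30,.05,.11,.135);print("pot",cfit(Q)); Q=seg(P,.447,.325,.07,.0,.02);print("mat",cfit(Q))
E
```

```text
t 19.18 tcp [ 0.6457 -0.1634  0.358 ] yaw -0.001 tilt [-0.0015 -0.0005] open 0.088 F [-0.1  1.3  0.2] ff 0.0 q [ 0.23  0.8  -0.1   1.48  0.1   0.88 -1.47]
can (array([ 645.7, -160.2,   34.5]), 4249) 0.085775685955651
dish rim (array([452.8,  46.7,  32.6]), 65)
pot (array([ 446.2, -300.8,   33.7]), 256)
mat (array([446.7, 326.3,  68.1]), 566)
```

View pics/s3.png

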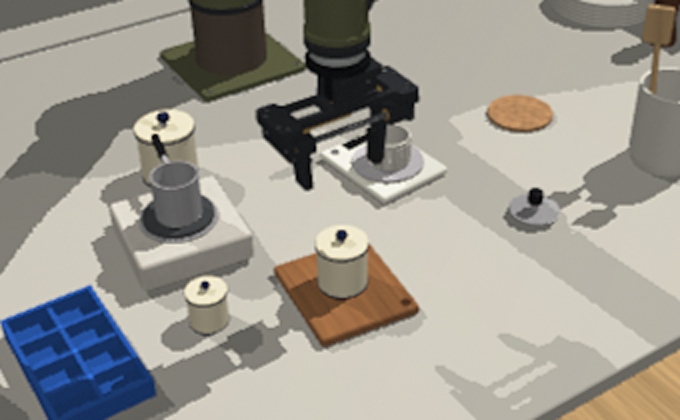

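The pot (178,195) stands on the disc, the ramekin (395,150) on the pan and the canister (342,265) on the board, all upright. The mat at (520,112) is free.

>>> move_arm(
  rows=[
    [0,-0.002,0.02,0,0.088],
    [0,0,0.03,0,0.088],
    [0,0,0.03,0,0.088],
    [0,0,0.025,0,0.088],
    [0,0,0.02,0,0.088],
    [0,0,0.017,0,0.088],
    [0,0,0.01,0,0.088],
    [0,0,0,0,0.088],
    [0,0,0,0,0.088],
    [0,0,0,0,0.088],
  ],
)

```text
clock: 20.12
tool_pos: [0.646, -0.1591, 0.209]
eef_rot: [1.0, 0.001, 0.001, 0.0]
contact_force: [0.1, -0.3, -0.8]
opening: 1.0
finger_force: 0.0
```

```bash
python3 -c "from h import *;st()"
```

```text
t 20.12 tcp [ 0.646  -0.1591  0.209 ] yaw 0.003 tilt [ 0.0018 -0.0002] open 0.0881 F [ 0.1 -0.3 -0.8] ff 0.0 q [ 0.22  0.99 -0.09  1.56  0.13  0.6  -1.5 ]
```

>>> move_arm(
  rows=[
    [0,0.001,0.003,0,0.088],
    [0,0,0,0,0.05],
    [0,0,0,0,0.05],
    [0,0,0,0,0.05],
    [0,0,0,0,0.05],
    [0,0,0,0,0.05],
    [0,0,-0.01,0,0.05],
    [0,0,-0.03,0,0.05],
    [0,0,-0.035,0,0.05],
    [0,0,-0.03,0,0.05],
  ],
  newtons=25,
)

```text
clock: 20.95
tool_pos: [0.6451, -0.1598, 0.3108]
eef_rot: [1.0, 0.001, -0.001, -0.001]
contact_force: [0.7, 0.2, -4.9]
opening: 0.768
finger_force: 25.0
```

```bash
python3 -c "from h import *;st()"
```

```text
t 20.95 tcp [ 0.6451 -0.1598  0.3108] yaw 0.003 tilt [-0.0019  0.0012] open 0.0677 F [ 0.7  0.2 -4.9] ff 25.00003695487976 q [ 0.23  0.85 -0.1   1.52  0.11  0.78 -1.49]
```

>>> move_arm(
  rows=[
    [-0.008,-0.019,0,0,0.05],
    [-0.014,-0.0325,0,0,0.05],
    [-0.014,-0.0325,0,0,0.05],
    [-0.014,-0.0325,0,0,0.05],
    [-0.014,-0.0325,0,0,0.05],
    [-0.014,-0.0325,0,0,0.05],
    [-0.014,-0.0325,0,0,0.05],
    [-0.014,-0.0325,0,0,0.05],
    [-0.014,-0.0325,0,0,0.05],
    [-0.014,-0.0325,0,0,0.05],
  ],
)

```text
clock: 21.78
tool_pos: [0.5094, 0.1524, 0.3098]
eef_rot: [1.0, 0.001, -0.001, -0.0]
contact_force: [0.5, 0.7, -4.2]
opening: 0.766
finger_force: 25.0
```

>>> move_arm(
  rows=[
    [-0.014,-0.0325,0,0,0.05],
    [-0.014,-0.0325,0,0,0.05],
    [-0.014,-0.0325,0,0,0.05],
    [-0.014,-0.0325,0,0,0.05],
    [-0.014,-0.0325,0,0,0.05],
    [-0.004,-0.012,0,0,0.05],
    [0,0,0,0,0.05],
    [0,0,0,0,0.05],
    [0,0,0,0,0.05],
  ],
)

```text
clock: 22.53
tool_pos: [0.4368, 0.3236, 0.3096]
eef_rot: [1.0, 0.0, -0.0, 0.001]
contact_force: [0.2, -0.8, -4.0]
opening: 0.768
finger_force: 25.0
```

```bash
python3 -c "from h import *;st()"
```

```text
t 22.53 tcp [0.4368 0.3236 0.3096] yaw 0.001 tilt [-0.0004 -0.0018] open 0.0677 F [ 0.2 -0.8 -4. ] ff 24.999688044190407 q [-0.74  0.72  0.03  1.91 -0.04  0.51 -2.25]
```

>>> move_arm(
  rows=[
    [0,-0.001,0.015,0,0.05],
    [0,0,0.025,0,0.05],
    [0,0,0.025,0,0.05],
    [0,0,0.02,0,0.05],
    [0,0,0.01,0,0.05],
    [0,0,0.006,0,0.05],
    [0,0,0.004,0,0.05],
    [0,0,0,0,0.05],
    [0,0,0,0,0.05],
    [0,0,0,0,0.05],
  ],
)

```text
clock: 23.37
tool_pos: [0.4369, 0.3262, 0.2057]
eef_rot: [1.0, 0.001, 0.001, -0.001]
contact_force: [-0.5, 0.2, -4.3]
opening: 0.765
finger_force: 25.0
```

```bash
python3 -c "from h import *;st()"
```

```text
t 23.37 tcp [0.4369 0.3262 0.2057] yaw 0.002 tilt [0.0015 0.001 ] open 0.0674 F [-0.5  0.2 -4.3] ff 24.999938160181046 q [-0.74  0.9   0.02  1.94 -0.04  0.29 -2.25]
```

>>> move_arm(
  rows=[
    [0,0,0.003,0,0.05],
    [0,0,0.002,0,0.05],
    [0,0,0.001,0,0.05],
    [0,0,0,0,0.05],
    [0,0,0,0,0.05],
  ],
)

```text
clock: 23.78
tool_pos: [0.4364, 0.326, 0.1986]
eef_rot: [1.0, 0.001, -0.0, 0.0]
contact_force: [0.1, -0.1, -4.8]
opening: 0.768
finger_force: 25.0
```

```bash
python3 -c "from h import *;st()"
```

```text
t 23.78 tcp [0.4364 0.326  0.1986] yaw 0.002 tilt [-0.0001 -0.0002] open 0.0676 F [ 0.1 -0.1 -4.8] ff 24.999947771430016 q [-0.73  0.92  0.01  1.94 -0.04  0.28 -2.25]
```

Not down yet.

>>> move_arm(
  rows=[
    [0,0,0.001,0,0.05],
    [0,0,0.001,0,0.05],
    [0,0,0,0,0.05],
    [0,0,0,0,0.05],
  ],
)

```text
clock: 24.12
tool_pos: [0.4364, 0.326, 0.1981]
eef_rot: [1.0, 0.001, 0.0, -0.0]
contact_force: [-1.3, -2.3, 10.0]
opening: 0.769
finger_force: 25.0
```

```bash
python3 -c "from h import *;st()"
```

```text
t 24.12 tcp [0.4364 0.326  0.1981] yaw 0.002 tilt [0.0006 0.0004] open 0.0678 F [-1.3 -2.3 10. ] ff 24.99955952167511 q [-0.73  0.92  0.01  1.94 -0.04  0.28 -2.25]
```

>>> move_arm(
  rows=[
    [0,0,0,0,0.088],
    [0,0,0,0,0.088],
    [0,0,0,0,0.088],
    [0,0,0,0,0.088],
    [0,0,-0.02,0,0.088],
    [0,0,-0.035,0,0.088],
    [0,0,-0.035,0,0.088],
    [0,0.01,-0.035,0,0.088],
    [0,0.03,0,0,0.088],
    [0.01,0.03,0,0,0.088],
  ],
)

```text
clock: 24.95
tool_pos: [0.4456, 0.2572, 0.3237]
eef_rot: [1.0, 0.004, 0.001, -0.002]
contact_force: [1.2, -1.5, -0.4]
opening: 1.001
finger_force: 0.0
```

>>> move_arm(
  rows=[
    [0.029,0.016,0,0,0.088],
    [0.029,0.016,0,0,0.088],
    [0.029,0.016,0,0,0.088],
    [0.029,0.016,0,0,0.088],
    [0.029,0.016,0,0,0.088],
    [0.029,0.016,0,0,0.088],
    [0,0,0,0,0.088],
    [0,0,0,0,0.088],
    [0,0,0,0,0.088],
  ],
)

```text
clock: 25.7
tool_pos: [0.6202, 0.1608, 0.3212]
eef_rot: [1.0, 0.001, -0.001, -0.0]
contact_force: [-0.2, -0.1, 0.3]
opening: 0.996
finger_force: 0.0
```

```bash
python3 - <<'E'
from h import *
st()
s=snapshot("wrist"); P=cloud(s); save(s,"w5",f=1.2); np.savez("w5.npz",P=P)
Q=seg(P,.659,.16,.05,.035,.056); print("knob",cfit(Q),Q[:,2].max())
Q=seg(P,.659,.16,.06,.006,.02); print("disc",cfit(Q),np.median(Q[:,2]))
E
```

```text
t 25.7 tcp [0.6202 0.1608 0.3212] yaw 0.002 tilt [-0.0016  0.0004] open 0.0878 F [-0.2 -0.1  0.3] ff 0.0 q [-0.31  0.81 -0.02  1.59  0.02  0.74 -1.92]
knob (array([660. , 160.8,  10.6]), 487) 0.04320468970738783
disc (array([659.8, 160.7,  36.6]), 4061) 0.010396883156310432
```

View pics/w5.png

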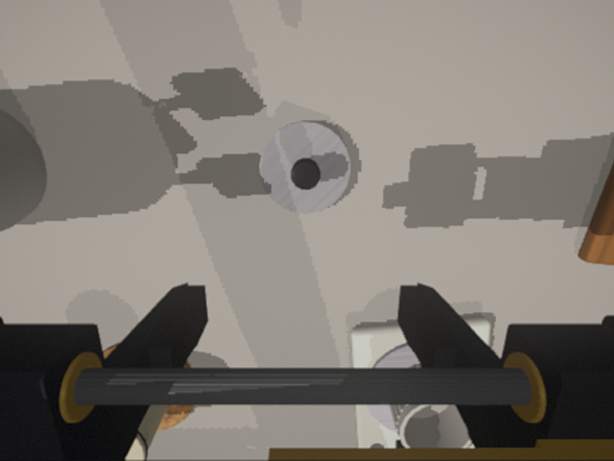

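The lid is at (306,170) with its knob in the middle. It fits at (660,161), its knob top at 0.043 and disc top near 0.012, as they should be.

>>> move_arm(
  rows=[
    [0.02,0,0,0,0.06],
    [0.02,0,0,0,0.06],
    [0,0,0.025,0,0.06],
    [0,0,0.03,0,0.06],
    [0,0,0.02,0,0.06],
    [0,0,0.01,0,0.06],
    [0,0,0,0,0.06],
    [0,0,0,0,0.06],
    [0,0,0,0,0.06],
  ],
)

```text
clock: 26.5
tool_pos: [0.6613, 0.1612, 0.2384]
eef_rot: [1.0, 0.002, 0.001, -0.0]
contact_force: [-0.2, 0.1, 0.8]
opening: 0.685
finger_force: 0.0
```

```bash
python3 -c "from h import *;st()"
```

```text
t 26.5 tcp [0.6613 0.1612 0.2384] yaw 0.003 tilt [0.0026 0.0009] open 0.0603 F [-0.2  0.1  0.8] ff 0.0 q [-0.29  0.96 -0.02  1.5   0.03  0.67 -1.9 ]
```

>>> move_arm(
  rows=[
    [-0.001,0,0.015,0,0.06],
    [0,0,0.02,0,0.06],
    [0,0,0.015,0,0.06],
    [0,0,0.005,0,0.06],
    [0,0,0,0,0.06],
    [0,0,0,0,0.06],
    [0,0,0,0,0.06],
  ],
)

```text
clock: 27.08
tool_pos: [0.6605, 0.1607, 0.1829]
eef_rot: [1.0, 0.001, 0.001, -0.0]
contact_force: [-0.1, -0.5, -0.1]
opening: 0.682
finger_force: 0.0
```

```bash
python3 -c "from h import *;st()"
```

```text
t 27.08 tcp [0.6605 0.1607 0.1829] yaw 0.002 tilt [0.002  0.0005] open 0.0601 F [-0.1 -0.5 -0.1] ff 0.0 q [-0.3   1.04 -0.02  1.51  0.03  0.59 -1.9 ]
```

>>> move_arm(
  rows=[
    [0,0,0,0,0.005],
    [0,0,0,0,0.005],
    [0,0,0,0,0.005],
    [0,0,0,0,0.005],
    [0,0,0,0,0.005],
    [0,0,0,0,0.005],
    [0,0,0,0,0.005],
    [0,0,-0.01,0,0.005],
    [0,0,-0.025,0,0.005],
    [0,0,-0.03,0,0.005],
  ],
  newtons=20,
)

```text
clock: 27.92
tool_pos: [0.6588, 0.1604, 0.2459]
eef_rot: [1.0, 0.001, -0.002, 0.001]
contact_force: [0.4, -0.3, -0.7]
opening: 0.239
finger_force: 20.0
```

```bash
python3 -c "from h import *;st()"
```

```text
t 27.92 tcp [0.6588 0.1604 0.2459] yaw 0.002 tilt [-0.0045 -0.0012] open 0.0211 F [ 0.4 -0.3 -0.7] ff 19.99996667727828 q [-0.29  0.95 -0.02  1.5   0.03  0.69 -1.9 ]
```

>>> move_arm(
  rows=[
    [0,0,-0.03,0,0.005],
    [0,0.01,-0.035,0,0.005],
    [-0.007,0.02,-0.03,0,0.005],
    [-0.014,0.03,-0.02,0,0.005],
    [-0.015,0.032,0,0,0.005],
    [-0.015,0.032,0,0,0.005],
    [-0.015,0.032,0,0,0.005],
    [-0.015,0.032,0,0,0.005],
    [-0.015,0.032,0,0,0.005],
    [-0.015,0.032,0,0,0.005],
  ],
)

```text
clock: 28.75
tool_pos: [0.5484, -0.0931, 0.3625]
eef_rot: [1.0, 0.001, 0.0, 0.0]
contact_force: [0.4, -1.0, -0.2]
opening: 0.236
finger_force: 20.0
```

>>> move_arm(
  rows=[
    [-0.015,0.032,0,0,0.005],
    [-0.015,0.032,0,0,0.005],
    [-0.015,0.032,0,0,0.005],
    [-0.015,0.032,0,0,0.005],
    [-0.015,0.032,0,0,0.005],
    [-0.01,0.01,0,0,0.005],
    [0,0,0,0,0.005],
    [0,0,0,0,0.005],
    [0,0,0,0,0.005],
  ],
)

```text
clock: 29.5
tool_pos: [0.4657, -0.2606, 0.3621]
eef_rot: [1.0, 0.002, 0.001, -0.0]
contact_force: [0.4, 0.1, -0.8]
opening: 0.236
finger_force: 20.0
```

```bash
python3 - <<'E'
from h import *
st()
s=snapshot("wrist"); P=cloud(s); save(s,"w6",f=1.2)
Q=seg(P,.442,-.301,.05,.11,.135); print("pot",len(Q) and cfit(Q))
s=snapshot("scene");P=cloud(s)
Q=seg(P,.442,-.301,.05,.11,.135); print("pot scene",len(Q) and cfit(Q))
E
```

```text
t 29.5 tcp [ 0.4657 -0.2606  0.3621] yaw 0.004 tilt [0.0014 0.0008] open 0.0208 F [ 0.4  0.1 -0.8] ff 20.00012570992112 q [ 0.49  0.63 -0.11  1.89  0.11  0.63 -1.25]
pot (array([ 443.3, -298.6,   32.9]), 1002)
pot scene (array([ 445.6, -300.3,   33.9]), 257)
```

View pics/w6.png

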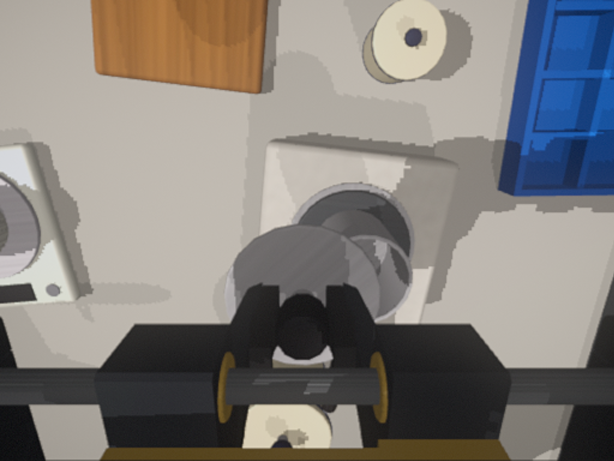

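The lid hangs level between the fingers at (305,270), up-left of the pot's open rim at (365,275). The pot is at (442.5,-300).

>>> move_arm(
  rows=[
    [-0.012,0.02,0,0.003,0.005],
    [-0.011,0.0195,0,0,0.005],
    [0,0,0,0,0.005],
    [0,0,0,0,0.005],
    [0,0,0.015,0,0.005],
    [0,0,0.015,0,0.005],
    [0,0,0,0,0.005],
    [0,0,0,0,0.005],
    [0,0,0,0,0.005],
  ],
)

```text
clock: 30.35
tool_pos: [0.4428, -0.3005, 0.3322]
eef_rot: [1.0, 0.001, 0.001, -0.0]
contact_force: [0.6, -0.1, -1.3]
opening: 0.238
finger_force: 20.0
```

```bash
python3 -c "from h import *;st()"
```

```text
t 30.35 tcp [ 0.4428 -0.3005  0.3322] yaw 0.001 tilt [0.001  0.0001] open 0.0209 F [ 0.6 -0.1 -1.3] ff 19.999999422580004 q [ 0.58  0.68 -0.11  1.91  0.13  0.56 -1.19]
```

>>> move_arm(
  rows=[
    [0,0,0.008,0,0.005],
    [0,0,0.008,0,0.005],
    [0,0,0.006,0,0.005],
    [0,0,0.005,0,0.005],
    [0,0,0.002,0,0.005],
    [0,0,0,0,0.005],
    [0,0,0,0,0.005],
    [0,0,0,0,0.005],
  ],
)

```text
clock: 31.02
tool_pos: [0.442, -0.3015, 0.3029]
eef_rot: [1.0, -0.0, 0.0, 0.0]
contact_force: [0.5, 0.4, 0.6]
opening: 0.237
finger_force: 20.0
```

```bash
python3 -c "from h import *;st()"
```

```text
t 31.02 tcp [ 0.442  -0.3015  0.3029] yaw -0.001 tilt [ 0.0005 -0.0003] open 0.0209 F [0.5 0.4 0.6] ff 20.000064466148615 q [ 0.57  0.72 -0.1   1.93  0.14  0.49 -1.19]
```

>>> move_arm(
  rows=[
    [0,0,0.001,0,0.005],
    [0,0,0.001,0,0.005],
    [0,0,0.001,0,0.005],
    [0,0,0,0,0.005],
    [0,0,0,0,0.005],
  ],
)

```text
clock: 31.43
tool_pos: [0.4419, -0.3015, 0.2998]
eef_rot: [1.0, -0.0, 0.0, 0.0]
contact_force: [0.1, 0.1, -0.5]
opening: 0.241
finger_force: 20.0
```

```bash
python3 -c "from h import *;st()"
```

```text
t 31.43 tcp [ 0.4419 -0.3015  0.2998] yaw -0.001 tilt [ 0.0002 -0.0001] open 0.0213 F [ 0.1  0.1 -0.5] ff 19.99994533136487 q [ 0.57  0.73 -0.1   1.94  0.14  0.48 -1.2 ]
```

>>> move_arm(
  rows=[
    [0,0,0.001,0,0.005],
    [0,0,0.001,0,0.005],
    [0,0,0,0,0.005],
    [0,0,0,0,0.005],
  ],
)

```text
clock: 31.77
tool_pos: [0.4418, -0.3014, 0.2995]
eef_rot: [1.0, -0.0, 0.0, 0.0]
contact_force: [-2.9, 2.1, 16.5]
opening: 0.237
finger_force: 20.0
```

```bash
python3 -c "from h import *;st()"
```

```text
t 31.77 tcp [ 0.4418 -0.3014  0.2995] yaw -0.001 tilt [ 0.0008 -0.0009] open 0.0209 F [-2.9  2.1 16.5] ff 19.996966514736414 q [ 0.57  0.73 -0.1   1.94  0.14  0.48 -1.2 ]
```

Seated. Open and back off.

>>> move_arm(
  rows=[
    [0,0,-0.001,0,0.05],
    [0,0,0,0,0.05],
    [0,0,0,0,0.05],
    [0,0,0,0,0.05],
    [0,0,-0.015,0,0.05],
    [0,0,-0.03,0,0.05],
    [0,0,-0.035,0,0.05],
    [0,-0.03,-0.02,0,0.05],
    [0,-0.038,0,0,0.05],
    [0,-0.038,0,0,0.05],
  ],
)

```text
clock: 32.6
tool_pos: [0.4421, -0.1952, 0.3999]
eef_rot: [1.0, -0.002, 0.002, 0.001]
contact_force: [0.4, 0.6, -0.5]
opening: 0.568
finger_force: 0.0
```

>>> move_arm(
  rows=[
    [0,-0.03,0,0,0.05],
    [-0.01,-0.02,0,0,0.05],
    [0,0,0,0,0.05],
    [0,0,0,0,0.05],
    [0,0,0,0,0.05],
    [0,0,0,0,0.05],
  ],
)

```text
clock: 33.1
tool_pos: [0.4323, -0.1467, 0.3986]
eef_rot: [1.0, -0.001, 0.0, 0.0]
contact_force: [-0.1, -0.6, -0.1]
opening: 0.567
finger_force: 0.0
```

```bash
python3 - <<'E'
from h import *
st()
s=snapshot("scene"); P=cloud(s); save(s,"s4",(80,120,420,330),2)
for n,a in dict(lid=(.445,-.3,.05,.12,.136),knob=(.445,-.3,.02,.142,.17),pot=(.445,-.3,.06,.07,.115),disc=(.445,-.3,.06,.057,.066),dish=(.45,.046,.05,.058,.075),pan=(.45,.046,.065,.02,.026),can=(.44,.326,.05,.065,.082),canknob=(.44,.326,.012,.084,.11),mat=(.44,.326,.058,.005,.013)).items():
    Q=seg(P,*a); print(n,len(Q)>5 and (cfit(Q),Q[:,2].max().round(4),np.median(Q[:,2]).round(4)))
E
```

```text
t 33.1 tcp [ 0.4323 -0.1467  0.3986] yaw -0.003 tilt [ 0.0005 -0.0008] open 0.0499 F [-0.1 -0.6 -0.1] ff 0.0 q [ 0.3   0.49 -0.11  2.06  0.09  0.6  -1.45]
lid ((array([ 444.3, -301.2,   36.9]), 350), np.float64(0.1352), np.float64(0.1292))
knob ((array([ 445.8, -301.3,   10.3]), 69), np.float64(0.1638), np.float64(0.1565))
pot ((array([ 449.4, -302.3,   31.9]), 314), np.float64(0.1149), np.float64(0.0925))
disc ((array([ 445.9, -302.5,   49.5]), 295), np.float64(0.0655), np.float64(0.0597))
dish ((array([452.3,  44.8,  33.8]), 142), np.float64(0.0712), np.float64(0.0641))
pan ((array([452. ,  43.5,  55.3]), 237), np.float64(0.0259), np.float64(0.0219))
can ((array([441.2, 323.4,  34.8]), 210), np.float64(0.0814), np.float64(0.0764))
canknob ((array([439.9, 324.8,   7.1]), 14), np.float64(0.0936), np.float64(0.0901))
mat ((array([440.3, 321.8,  54.1]), 227), np.float64(0.0128), np.float64(0.0078))
```

View pics/s4.png

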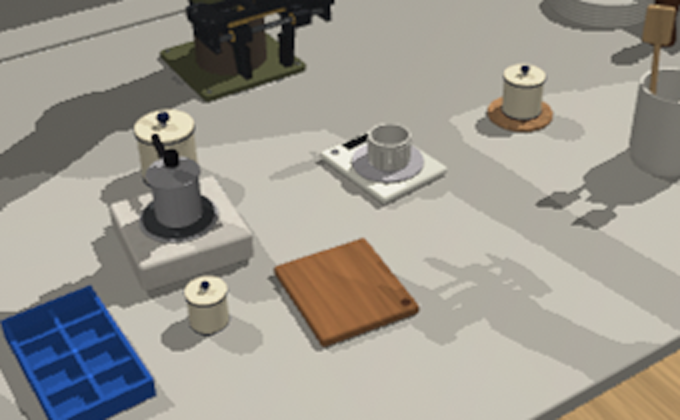

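The pot, with its lid seated flat (172,175), stands on the disc. The ramekin (390,150) is on the pan and the canister (523,95) on the mat. All are within a few mm of centre, and the robot is clear of everything.

```bash
python3 -c "from plant import r;print(r.finish_job())"
```

```text
the job is handed in; nothing more can be done
None
```

I handed the job in at about 33 s on the robot's clock: pot on the hotplate's disc with its lid seated, ramekin on the scale's pan, canister on the cork mat. The last picture showed each upright and within a few mm of centre; the hand-in returned no verdict.

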